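# Find and seat the rocking compartment cover

### The job

One of the four identical covers in the open equipment case is not seated and rocks when an edge is pressed: try them with a fingertip to find it, then press it down at its middle until it sits fully home and level, and finish while still holding it pressed down. Only press: do not lift or prise any cover, do not use brute force, and leave the things around the covers where they are.

Things in the scene. Friction and masses are not known exactly. Their poses are not given: they have to be found in the camera images.
- cover_1: One of four identical square mid-grey plastic covers, 90 x 90 mm, set two by two (104 mm between centres, 14 mm gaps) in the open case. Origin: centre of its flat top face; z up, x and y along its sides. Tops stand 6 to 12 mm above the case's deck, each at its own height (uneven seals): height does not tell which is loose, nor do the numbers tell the place. Any of the four may be the loose one.
- cover_2: Another such cover, same origin. How covers behave: a seated one is rigid and gives less than 1 mm wherever it is pressed. The loose one lies level, but pressed 30 mm off its centre, towards any side, with 3 to 5 N it rocks: that spot dips about 3.5 mm, then the underside strikes the seat. Let go, it springs back level. An edge press, even a firm one, does not seat it.
- cover_3: Another such cover, same origin. How covers are seated: whichever of the four is loose, pressed at its middle (within 10 mm) it resists with about 6 N, then goes straight down 5 mm until it lands flat on its seat; 10 to 15 N there is ample. Once down it stays down and no longer rocks.
- cover_4: Another such cover, same origin. Seen from the case's origin, the four cover centres lie at x -77 and +27 mm, y -52 and +52 mm.
- case: The low aluminium equipment case, lid off, fixed: 300 x 260 x 80 mm, its covers set in a dark flat deck 80 mm above the table, with a bare strip of deck 78 mm wide along its far edge. Turned up to 0.35 rad on the table; the covers' sides are parallel to its own. Origin: centre of its underside, on the table; x towards the far strip, z up.
- filter_pot: Bystander: white round filter pot, 42 mm across, 30 mm high, standing on the far strip of the case. Origin: centre of its underside.
- battery: Bystander: pale grey camera battery, 36 x 56 x 22 mm, lying on the far strip of the case. Origin: centre of its underside.
- lens: Bystander: black camera lens, 72 mm across, 95 mm high, standing upright on the table beside the case (+y side). Origin: centre of its underside.
- tape_roll: Bystander: roll of pale tape, 90 mm across, 25 mm high, lying flat on the table beside the case (-y side). Origin: centre of its underside.

How it is judged (in metres and radians):
On the way:
1. the loose cover is pressed down onto its seat, level (((distance of cover_1 from where it was at the start of the episode above 0.004 m and angle between cover_1's own z axis and vertical below 0.03 rad) or (distance of cover_2 from where it was at the start of the episode above 0.004 m and angle between cover_2's own z axis and vertical below 0.03 rad) or (distance of cover_3 from where it was at the start of the episode above 0.004 m and angle between cover_3's own z axis and vertical below 0.03 rad) or (distance of cover_4 from where it was at the start of the episode above 0.004 m and angle between cover_4's own z axis and vertical below 0.03 rad))), for 0.2 s.
At the end, for the whole second after the job is handed in: The loose cover has gone down onto its seat (4 to 7 mm below where it started), is level within 0.03 rad and at rest, and the fingers are still pressing on it with more than 2 N and on no other cover (((distance of cover_1 from where it was at the start of the episode between 0.004 and 0.007 m and angle between cover_1's own z axis and vertical below 0.03 rad and linear speed of cover_1 below 0.01 m/s and contact force between the fingers and cover_1 above 2 N and contact force between the fingers and cover_2 below 0.5 N and contact force between the fingers and cover_3 below 0.5 N and contact force between the fingers and cover_4 below 0.5 N) or (distance of cover_2 from where it was at the start of the episode between 0.004 and 0.007 m and angle between cover_2's own z axis and vertical below 0.03 rad and linear speed of cover_2 below 0.01 m/s and contact force between the fingers and cover_2 above 2 N and contact force between the fingers and cover_1 below 0.5 N and contact force between the fingers and cover_3 below 0.5 N and contact force between the fingers and cover_4 below 0.5 N) or (distance of cover_3 from where it was at the start of the episode between 0.004 and 0.007 m and angle between cover_3's own z axis and vertical below 0.03 rad and linear speed of cover_3 below 0.01 m/s and contact force between the fingers and cover_3 above 2 N and contact force between the fingers and cover_1 below 0.5 N and contact force between the fingers and cover_2 below 0.5 N and contact force between the fingers and cover_4 below 0.5 N) or (distance of cover_4 from where it was at the start of the episode between 0.004 and 0.007 m and angle between cover_4's own z axis and vertical below 0.03 rad and linear speed of cover_4 below 0.01 m/s and contact force between the fingers and cover_4 above 2 N and contact force between the fingers and cover_1 below 0.5 N and contact force between the fingers and cover_2 below 0.5 N and contact force between the fingers and cover_3 below 0.5 N))); the arm keeps its last pose, push and grip.
It fails at once if a cover is lifted or prised up out of its place (moved more than 9 mm) (distance of any of cover_1, cover_2, cover_3, cover_4 from where it was at the start of the episode above 0.009 m).
It fails at once if a cover is pressed with brute force (over 60 N) (contact force between any of the arm, the fingers and cover_1 above 60 N or contact force between any of the arm, the fingers and cover_2 above 60 N or contact force between any of the arm, the fingers and cover_3 above 60 N or contact force between any of the arm, the fingers and cover_4 above 60 N).
It fails at once if a bystander (filter pot, battery, lens or tape roll) is picked up or shifted by more than 15 mm (distance of any of filter_pot, battery, lens, tape_roll from where it was at the start of the episode above 0.015 m).
It also fails if it takes over 61 s, if anything falls off the work surface, if the arm or the gripper's body presses on something with over 40 N, if the wrist force passes 120 N, or if a joint passes its speed limit or range.

### The arm

A 6-joint arm with a two-finger parallel gripper is mounted at the origin on the work surface. World frame = base frame: x ahead of the robot, y to its left, z up, the work surface at z = 0. Lengths are in mm, angles in rad, forces in N, time in s.
With the tool pointing down it reaches from about 300 to 825 mm from the base axis. Payload 5.4 kg.
Tool frame: the origin (TCP) lies on the centre line of the jaws, within the pads' length; the fingertips stand 19 mm ahead of it and the grasp point (between the pads) is the TCP; z points along the fingers, y is the direction in which the jaws open and shut (so a half turn about z gives the same grasp; the last joint's range is limited). The gripper opens to 92 mm and grips with 3 to 60 N. Pads are 20 mm wide; open, the fingers measure 128 mm over their backs; the gripper's body (75 mm by 189 mm) begins 69 mm behind the grasp point.
Start: joints at [1.1, 0.158, 1.597, -0, 1.386, -0.21], TCP at [148.277, 555.536, 233.601] pointing down, gripper open.
Joint ranges: [-2.91, 2.91], [-0.94, 2.29], [0.18, 2.7], [-1.29, 4.43], [0.17, 2.64], [-3, 3]. Speed limits (rad/s): [2.57, 2.57, 3.14, 3.14, 3.14, 3.14].

### API

Orientations are given as a unit quaternion [w, x, y, z].
In Python, from bench import telemetry, eyes, bot gives the robot as it stands.
- The arm moves only by the tool send_rows, never from a script. Its arguments are lists of equal length, an entry for each row: "delta_pos": the shift along the world's x, y, z in mm, a list of three; "rot": the turn, a rotation vector about the world's x, y, z in degrees, a list of three; "jaw": the gripper's target within -1 to 1 (fully open at 1, half-way at 0, shut at -1). A call has exactly 5 rows; each row is the pose to reach, as a shift and turn from the pose commanded when the call began; what a row does not reach only later rows make up. A row lasts 1/12 s, in which the tool goes at most 41.7 mm and 7.16 degrees, less where a joint would pass 70% of its speed; a pose out of reach is approached as far as the arm can. A call with a gripper value outside its range is refused whole. The fingers move at their own pace and stop on an object; "grip_force" is the grip in N (left out, the last holds). Time passes only in rows, so rows that repeat a pose let the fingers close, or fill a call up. It gives the time, the measured TCP pose, the force and the opening at its end, in the units of the state.
- telemetry.observe(): the state, without advancing time (a new reading comes with each control period).
- eyes.camera(name): name is "side" or "top" or "wrist"; returns (picture, depth): 480x640x3 uint8, red, green, blue; 480x640 float32, mm along the optical axis (not along the pixel's ray), 0 where there is no reading.
- eyes.camera_info(name): a dict with "camera_matrix" (3x3 intrinsics, pixels), "dist_coeffs" ([k1, k2, p1, p2, k3] as OpenCV has them; the pictures are not rectified), "R" (3x3) and "t" (3): a world point X has camera coordinates R X + t. Camera axes: x right, y down, z forward; pixel columns grow to the right and rows downward; lengths in mm; the calibration is good to about 2 mm. A picture is of the moment at which its call begins: read the wrist's pose just before it. camera_info takes no time and is no camera call; for the wrist camera it gives the pose at the moment of the call.
- bot.close_job(): hands the job in, once; it reports no verdict.
Trained networks look in the newest picture that a camera, given by its name, has taken for a name from the list of things; names that differ only in an ending like _2 or _b are one class to them, and where a whole thing is asked for, a point or a joint stands for the part that bears it (a point fixed in the world has none). Each returns a list of dicts, best first, with "confidence" (0 to 1); they miss things now and then, are a little off and sometimes report something else, mostly with a low value. They report only what shows in the picture. A call takes as long as a camera call.
- eyes.cut_out(camera, query): "region" (480x640 bool, what is visible of it).
- eyes.place_of(camera, query): "centre" ([x, y, z] in mm, in world coordinates, good to about 4 mm: a listed point, or the origin of a listed thing).
The state is a dict: "clock": time; "joints": joint angles; "qd": joint speeds; "effort": joint torques, N m; "eef_pos": TCP position; "tcp_rot": TCP orientation; "wrist_force": force on the tool from outside, world axes, zero at the start; "moment": the same for the moment, N m; "finger_gap": opening from 0.0 (shut) to 1.0 (fully open).
Only numpy, scipy, OpenCV 4.12 (cv2) and the standard library are available. Lean on these libraries where they do the work, as an engineer would, in place of code of your own. Each camera call takes 0.05 s, during which the arm holds its last target.

## Working session

There is one attempt and no reset: what is moved stays moved. The work goes in short steps, Python scripts to look and compute and a tool call to move; the robot and the scene stay as the last step left them, time stands still between calls to the robot, and variables do not carry over. Pictures are saved under pics/ and viewed, and the job is handed in when it is done.

Besides the shell and the picture viewer there is one more tool, called after "Request:" as a command line: name --argument value ..., lists and objects as JSON in quotes. send_rows: Moves the arm, as the interface text tells. Its arguments: {"type":"object","properties":{"delta_pos":{"type":"array"},"rot":{"type":"array"},"jaw":{"type":"array"},"grip_force":{"type":"number"}},"required":["delta_pos","rot","jaw"]}

```bash
mkdir -p pics; ls; python3 - <<'E'
from bench import telemetry, eyes, bot
import cv2
print(telemetry.observe())
for n in ["top","side"]:
    p,d=eyes.camera(n); cv2.imwrite(f"pics/{n}0.png",p[:,:,::-1])
    for q in ["case","cover_1","filter_pot","battery","lens","tape_roll"]:
        for r in eyes.place_of(n,q)[:5]: print(n,q,r)
E
```

```text
pics
{'clock': 0.0, 'joints': array([ 1.09992510e+00,  1.59061918e-01,  1.59818692e+00,  2.68872234e-06,
        1.38623262e+00, -2.10095553e-01]), 'qd': array([ 0.00042614,  0.00082622, -0.00039026,  0.00122553, -0.00142928,
        0.00098031]), 'effort': array([ 2.00181457e-03, -3.85575986e+01, -3.22104657e+01,  7.01700593e-02,
        3.78484034e-02, -1.39438716e-04]), 'eef_pos': array([147.99789393, 555.0213587 , 232.63437308]), 'tcp_rot': array([-3.16621170e-04,  1.30018887e-01,  9.91511068e-01, -8.89744408e-04]), 'wrist_force': array([ 0.1036043 , -0.5592344 ,  0.64734066]), 'moment': array([0.0103946 , 0.01295711, 0.03756925]), 'finger_gap': 0.9978784864077831}
top case {'centre': [579.7, 70.6, 3.0], 'confidence': 0.96}
top case {'centre': [499.0, 26.1, 89.1], 'confidence': 0.45}
top cover_1 {'centre': [496.2, 23.4, 85.1], 'confidence': 0.97}
top cover_1 {'centre': [608.4, 119.0, 90.9], 'confidence': 0.93}
top cover_1 {'centre': [508.7, 128.5, 87.5], 'confidence': 0.84}
top cover_1 {'centre': [600.5, 17.4, 86.4], 'confidence': 0.71}
top filter_pot {'centre': [681.5, -36.3, 79.3], 'confidence': 0.79}
top battery {'centre': [697.5, 138.0, 82.0], 'confidence': 0.94}
top lens {'centre': [674.4, 266.0, 2.0], 'confidence': 0.76}
top tape_roll {'centre': [632.4, -138.3, 1.3], 'confidence': 0.95}
side case {'centre': [586.4, 71.3, -0.3], 'confidence': 0.76}
side cover_1 {'centre': [603.3, 20.0, 93.7], 'confidence': 0.93}
side cover_1 {'centre': [509.9, 132.4, 86.7], 'confidence': 0.9}
side cover_1 {'centre': [614.7, 121.8, 89.0], 'confidence': 0.84}
side filter_pot {'centre': [676.3, -36.3, 80.6], 'confidence': 0.87}
side battery {'centre': [694.9, 133.0, 78.5], 'confidence': 0.65}
side lens {'centre': [672.6, 270.6, 2.9], 'confidence': 0.66}
side lens {'centre': [601.3, 16.7, 93.3], 'confidence': 0.38}
side tape_roll {'centre': [633.9, -141.2, 2.8], 'confidence': 0.59}
```

View pics/top0.png

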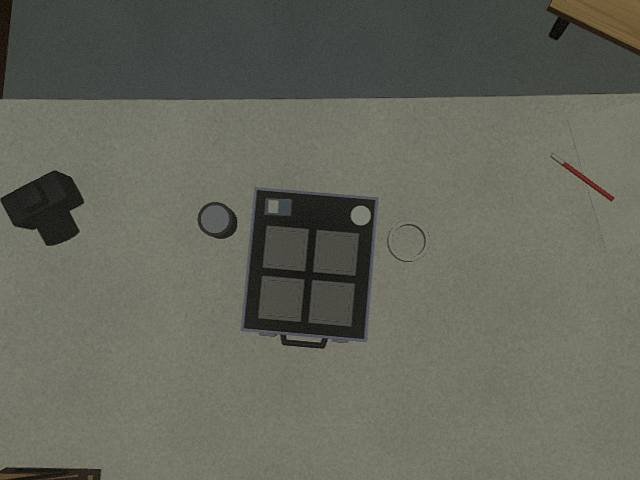

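View pics/side0.png

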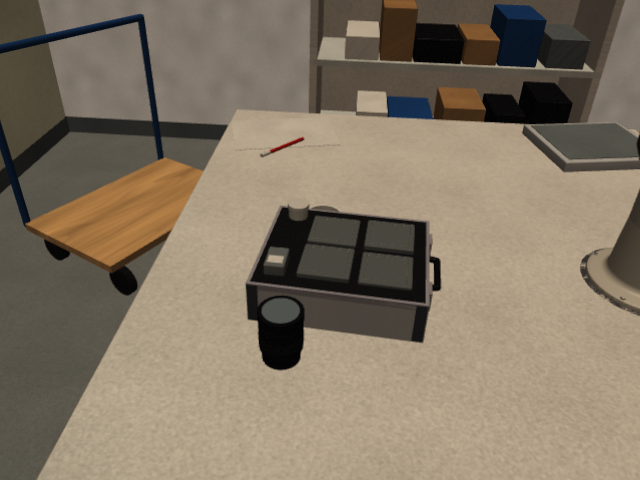

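```bash
python3 - <<'E'
from bench import telemetry, eyes, bot
import cv2, numpy as np
p,d=eyes.camera("top"); np.save("topd.npy",d); I=eyes.camera_info("top")
K=np.array(I["camera_matrix"]);D=np.array(I["dist_coeffs"]);R=np.array(I["R"]);t=np.array(I["t"])
print("campos",-R.T@t)
for r in eyes.cut_out("top","cover_1"):
    m=r["region"]; m=cv2.erode(m.astype(np.uint8),np.ones((3,3)))>0
    v,u=np.nonzero(m&(d>0))
    n=cv2.undistortPoints(np.c_[u,v].astype(float)[:,None],K,D)[:,0]
    X=(np.c_[n,np.ones(len(n))]*d[v,u][:,None]-t)@R
    z=np.median(X[:,2]); k=abs(X[:,2]-z)<6; X=X[k]
    rect=cv2.minAreaRect(X[:,:2].astype(np.float32))
    print(r["confidence"],(int(u.mean()),int(v.mean())),X.mean(0).round(1),"z",z.round(1),X[:,2].std().round(2),rect)
E
```

```text
campos [ 523.75712549   16.91803781 1353.41082372]
0.92 (284, 247) [610.2 121.2  89.6] z 89.5 2.4 ((610.2283935546875, 120.62937927246094), (87.57061004638672, 85.75950622558594), 84.36463928222656)
0.84 (281, 298) [506.9 129.6  86.4] z 86.4 2.34 ((506.7203369140625, 130.47573852539062), (85.72083282470703, 85.08635711669922), 86.01951599121094)
0.77 (331, 303) [496.7  26.4  89.8] z 89.8 2.37 ((497.2857360839844, 26.092802047729492), (90.45695495605469, 85.54322814941406), 84.97953033447266)
0.69 (334, 252) [600.   18.3  86.7] z 86.6 2.43 ((599.81689453125, 18.270578384399414), (85.89765930175781, 86.92805480957031), 85.08232116699219)
```

Request:
send_rows --delta_pos '[[26,-28,0],[52,-57,0],[78,-86,0],[104,-114,0],[130,-143,0]]' --rot '[[0,0,2],[0,0,4],[0,0,6],[0,0,8],[0,0,10]]' --jaw '[-1,-1,-1,-1,-1]' --grip_force 10

```text
clock: 1.22
eef_pos: [279.1, 411.3, 233.7]
tcp_rot: [0.0, 0.042, 0.999, 0.0]
wrist_force: [1.2, -0.4, -0.9]
finger_gap: 0.661
```

Request:
send_rows --delta_pos '[[26,-28,0],[52,-57,0],[78,-86,0],[104,-114,0],[130,-143,0]]' --rot '[[0,0,0],[0,0,0],[0,0,0],[0,0,0],[0,0,0]]' --jaw '[-1,-1,-1,-1,-1]'

```text
clock: 1.63
eef_pos: [409.3, 268.0, 233.9]
tcp_rot: [0.0, 0.043, 0.999, 0.0]
wrist_force: [0.4, 0.4, -0.2]
finger_gap: 0.288
```

Request:
send_rows --delta_pos '[[26,-28,0],[52,-57,0],[78,-86,-20],[104,-114,-50],[129,-142,-80]]' --rot '[[0,0,0],[0,0,0],[0,0,0],[0,0,0],[0,0,0]]' --jaw '[-1,-1,-1,-1,-1]'

```text
clock: 2.05
eef_pos: [531.2, 134.8, 163.4]
tcp_rot: [0.002, 0.043, 0.999, 0.0]
wrist_force: [0.4, -0.2, 0.2]
finger_gap: 0.005
```

Request:
send_rows --delta_pos '[[0,0,-20],[0,0,-35],[0,0,-42],[0,0,-42],[0,0,-42]]' --rot '[[0,0,0],[0,0,0],[0,0,0],[0,0,0],[0,0,0]]' --jaw '[-1,-1,-1,-1,-1]'

```text
clock: 2.47
eef_pos: [529.4, 136.8, 121.7]
tcp_rot: [0.0, 0.043, 0.999, 0.0]
wrist_force: [-0.8, 0.0, -0.5]
finger_gap: 0.004
```

Request:
send_rows --delta_pos '[[0,0,-1],[0,0,-2],[0,0,-3],[0,0,-4],[0,0,-4]]' --rot '[[0,0,0],[0,0,0],[0,0,0],[0,0,0],[0,0,0]]' --jaw '[-1,-1,-1,-1,-1]'

```text
clock: 2.88
eef_pos: [529.2, 136.6, 117.3]
tcp_rot: [0.0, 0.043, 0.999, 0.0]
wrist_force: [-0.3, 0.0, -0.6]
finger_gap: 0.004
```

Request:
send_rows --delta_pos '[[4,-5,0],[8,-10,0],[8,-10,-2],[8,-10,-4],[8,-10,-6]]' --rot '[[0,0,0],[0,0,0],[0,0,0],[0,0,0],[0,0,0]]' --jaw '[-1,-1,-1,-1,-1]'

```text
clock: 3.3
eef_pos: [537.2, 126.3, 110.8]
tcp_rot: [-0.0, 0.043, 0.999, 0.0]
wrist_force: [-0.6, 0.0, 0.3]
finger_gap: 0.001
```

Request:
send_rows --delta_pos '[[0,0,-1],[0,0,-1],[0,0,-2],[0,0,-2],[0,0,-2]]' --rot '[[0,0,0],[0,0,0],[0,0,0],[0,0,0],[0,0,0]]' --jaw '[-1,-1,-1,-1,-1]'

```text
clock: 3.72
eef_pos: [537.2, 126.6, 109.1]
tcp_rot: [-0.0, 0.043, 0.999, 0.0]
wrist_force: [0.4, 0.5, -0.4]
finger_gap: 0.008
```

Request:
send_rows --delta_pos '[[0,0,-1],[0,0,-1],[0,0,-1],[0,0,-1],[0,0,-1]]' --rot '[[0,0,0],[0,0,0],[0,0,0],[0,0,0],[0,0,0]]' --jaw '[-1,-1,-1,-1,-1]'

```text
clock: 4.13
eef_pos: [537.2, 126.5, 108.2]
tcp_rot: [-0.0, 0.043, 0.999, -0.0]
wrist_force: [-0.2, 0.1, 0.0]
finger_gap: 0.004
```

Request:
send_rows --delta_pos '[[0,0,-1],[0,0,-1],[0,0,-1],[0,0,-1],[0,0,-1]]' --rot '[[0,0,0],[0,0,0],[0,0,0],[0,0,0],[0,0,0]]' --jaw '[-1,-1,-1,-1,-1]'

```text
clock: 4.55
eef_pos: [537.3, 126.5, 107.2]
tcp_rot: [0.0, 0.043, 0.999, -0.0]
wrist_force: [0.7, 0.1, 0.4]
finger_gap: 0.01
```

Request:
send_rows --delta_pos '[[0,0,-1],[0,0,-1],[0,0,-1],[0,0,-1],[0,0,-1]]' --rot '[[0,0,0],[0,0,0],[0,0,0],[0,0,0],[0,0,0]]' --jaw '[-1,-1,-1,-1,-1]'

```text
clock: 4.97
eef_pos: [537.2, 126.5, 106.2]
tcp_rot: [0.0, 0.043, 0.999, -0.0]
wrist_force: [0.1, 0.1, 0.0]
finger_gap: 0.008
```

Request:
send_rows --delta_pos '[[0,0,-1],[0,0,-1],[0,0,-1],[0,0,-1],[0,0,-1]]' --rot '[[0,0,0],[0,0,0],[0,0,0],[0,0,0],[0,0,0]]' --jaw '[-1,-1,-1,-1,-1]'

```text
clock: 5.38
eef_pos: [537.4, 126.5, 105.4]
tcp_rot: [0.0, 0.043, 0.999, 0.0]
wrist_force: [0.5, -0.2, 3.4]
finger_gap: 0.005
```

Request:
send_rows --delta_pos '[[0,0,-0.5],[0,0,-0.5],[0,0,-0.5],[0,0,-0.5],[0,0,-0.5]]' --rot '[[0,0,0],[0,0,0],[0,0,0],[0,0,0],[0,0,0]]' --jaw '[-1,-1,-1,-1,-1]'

```text
clock: 5.8
eef_pos: [537.5, 126.5, 105.4]
tcp_rot: [0.0, 0.043, 0.999, -0.0]
wrist_force: [-2.4, 0.5, 7.1]
finger_gap: 0.005
```

Request:
send_rows --delta_pos '[[0,0,-0.5],[0,0,-0.5],[0,0,-0.5],[0,0,-0.5],[0,0,-0.5]]' --rot '[[0,0,0],[0,0,0],[0,0,0],[0,0,0],[0,0,0]]' --jaw '[-1,-1,-1,-1,-1]'

```text
clock: 6.22
eef_pos: [537.5, 126.5, 105.5]
tcp_rot: [0.0, 0.043, 0.999, -0.0]
wrist_force: [-3.5, -0.0, 10.5]
finger_gap: 0.007
```

Request:
send_rows --delta_pos '[[0,0,10],[22,-1,10],[43,-3,10],[43,-3,8],[43,-3,6.5]]' --rot '[[0,0,0],[0,0,0],[0,0,0],[0,0,0],[0,0,0]]' --jaw '[-1,-1,-1,-1,-1]'

```text
clock: 6.63
eef_pos: [580.6, 123.3, 110.5]
tcp_rot: [-0.0, 0.043, 0.999, 0.0]
wrist_force: [-0.2, -0.6, -0.5]
finger_gap: 0.005
```

Request:
send_rows --delta_pos '[[0,0,-1],[0,0,-1],[0,0,-1],[0,0,-1],[0,0,-1]]' --rot '[[0,0,0],[0,0,0],[0,0,0],[0,0,0],[0,0,0]]' --jaw '[-1,-1,-1,-1,-1]'

```text
clock: 7.05
eef_pos: [579.9, 123.6, 109.7]
tcp_rot: [-0.0, 0.043, 0.999, -0.0]
wrist_force: [0.0, 0.0, -0.7]
finger_gap: 0.006
```

Request:
send_rows --delta_pos '[[0,0,-0.7],[0,0,-0.7],[0,0,-0.7],[0,0,-0.7],[0,0,-0.7]]' --rot '[[0,0,0],[0,0,0],[0,0,0],[0,0,0],[0,0,0]]' --jaw '[-1,-1,-1,-1,-1]'

```text
clock: 7.47
eef_pos: [580.2, 123.5, 109.0]
tcp_rot: [0.0, 0.043, 0.999, -0.0]
wrist_force: [-0.3, -0.3, -0.1]
finger_gap: 0.006
```

Request:
send_rows --delta_pos '[[0,0,-0.7],[0,0,-0.7],[0,0,-0.7],[0,0,-0.7],[0,0,-0.7]]' --rot '[[0,0,0],[0,0,0],[0,0,0],[0,0,0],[0,0,0]]' --jaw '[-1,-1,-1,-1,-1]'

```text
clock: 7.88
eef_pos: [580.4, 123.5, 108.8]
tcp_rot: [0.0, 0.043, 0.999, -0.0]
wrist_force: [-1.1, -0.4, 5.3]
finger_gap: 0.005
```

Request:
send_rows --delta_pos '[[0,0,-0.5],[0,0,-0.5],[0,0,-0.5],[0,0,-0.5],[0,0,-0.5]]' --rot '[[0,0,0],[0,0,0],[0,0,0],[0,0,0],[0,0,0]]' --jaw '[-1,-1,-1,-1,-1]'

```text
clock: 8.3
eef_pos: [580.4, 123.5, 108.8]
tcp_rot: [0.0, 0.043, 0.999, -0.0]
wrist_force: [-4.0, 0.0, 8.3]
finger_gap: 0.005
```

Request:
send_rows --delta_pos '[[0,0,-0.5],[0,0,-0.5],[0,0,-0.5],[0,0,-0.5],[0,0,-0.5]]' --rot '[[0,0,0],[0,0,0],[0,0,0],[0,0,0],[0,0,0]]' --jaw '[-1,-1,-1,-1,-1]'

```text
clock: 8.72
eef_pos: [580.4, 123.5, 108.7]
tcp_rot: [0.0, 0.043, 0.999, -0.0]
wrist_force: [-5.8, 0.6, 11.4]
finger_gap: 0.001
```

Request:
send_rows --delta_pos '[[0,0,10],[-3,-30,10],[-6,-60,10],[-10,-90,10],[-10,-102.5,6]]' --rot '[[0,0,0],[0,0,0],[0,0,0],[0,0,0],[0,0,0]]' --jaw '[-1,-1,-1,-1,-1]'

```text
clock: 9.13
eef_pos: [570.5, 18.1, 114.0]
tcp_rot: [0.001, 0.044, 0.999, -0.001]
wrist_force: [0.5, -0.2, -0.2]
finger_gap: 0.007
```

Request:
send_rows --delta_pos '[[0,0,-2],[0,0,-4],[0,0,-5],[0,0,-6],[0,0,-6]]' --rot '[[0,0,0],[0,0,0],[0,0,0],[0,0,0],[0,0,0]]' --jaw '[-1,-1,-1,-1,-1]'

```text
clock: 9.55
eef_pos: [570.1, 22.3, 106.9]
tcp_rot: [-0.0, 0.042, 0.999, 0.0]
wrist_force: [-0.2, -0.9, -0.1]
finger_gap: 0.005
```

Request:
send_rows --delta_pos '[[0,0,-0.7],[0,0,-0.7],[0,0,-0.7],[0,0,-0.7],[0,0,-0.7]]' --rot '[[0,0,0],[0,0,0],[0,0,0],[0,0,0],[0,0,0]]' --jaw '[-1,-1,-1,-1,-1]'

```text
clock: 9.97
eef_pos: [570.3, 21.1, 106.7]
tcp_rot: [0.0, 0.043, 0.999, -0.0]
wrist_force: [-0.2, -0.4, 0.4]
finger_gap: 0.008
```

Request:
send_rows --delta_pos '[[0,0,-0.7],[0,0,-0.7],[0,0,-0.7],[0,0,-0.7],[0,0,-0.7]]' --rot '[[0,0,0],[0,0,0],[0,0,0],[0,0,0],[0,0,0]]' --jaw '[-1,-1,-1,-1,-1]'

```text
clock: 10.38
eef_pos: [570.4, 20.9, 106.0]
tcp_rot: [0.0, 0.043, 0.999, -0.0]
wrist_force: [-0.4, -0.0, 1.0]
finger_gap: 0.005
```

Request:
send_rows --delta_pos '[[0,0,-0.5],[0,0,-0.5],[0,0,-0.5],[0,0,-0.5],[0,0,-0.5]]' --rot '[[0,0,0],[0,0,0],[0,0,0],[0,0,0],[0,0,0]]' --jaw '[-1,-1,-1,-1,-1]'

```text
clock: 10.8
eef_pos: [570.4, 21.0, 106.0]
tcp_rot: [0.0, 0.043, 0.999, -0.0]
wrist_force: [-1.0, -0.4, 5.5]
finger_gap: 0.007
```

Request:
send_rows --delta_pos '[[0,0,-0.5],[0,0,-0.5],[0,0,-0.5],[0,0,-0.5],[0,0,-0.5]]' --rot '[[0,0,0],[0,0,0],[0,0,0],[0,0,0],[0,0,0]]' --jaw '[-1,-1,-1,-1,-1]'

```text
clock: 11.22
eef_pos: [570.4, 20.9, 106.0]
tcp_rot: [0.0, 0.043, 0.999, -0.0]
wrist_force: [-2.2, 0.4, 8.9]
finger_gap: 0.005
```

Request:
send_rows --delta_pos '[[0,0,-0.5],[0,0,-0.5],[0,0,-0.5],[0,0,-0.5],[0,0,-0.5]]' --rot '[[0,0,0],[0,0,0],[0,0,0],[0,0,0],[0,0,0]]' --jaw '[-1,-1,-1,-1,-1]'

```text
clock: 11.63
eef_pos: [570.5, 20.9, 106.0]
tcp_rot: [0.0, 0.043, 0.999, -0.0]
wrist_force: [-4.2, 0.8, 12.0]
finger_gap: 0.003
```

Request:
send_rows --delta_pos '[[0,0,10],[-20,1,10],[-43.5,3,10],[-43.5,3,8],[-43.5,3,6.5]]' --rot '[[0,0,0],[0,0,0],[0,0,0],[0,0,0],[0,0,0]]' --jaw '[-1,-1,-1,-1,-1]'

```text
clock: 12.05
eef_pos: [526.1, 24.2, 110.7]
tcp_rot: [-0.0, 0.043, 0.999, 0.0]
wrist_force: [1.4, -0.8, 0.7]
finger_gap: 0.002
```

Request:
send_rows --delta_pos '[[0,0,-1],[0,0,-1],[0,0,-1],[0,0,-1],[0,0,-1]]' --rot '[[0,0,0],[0,0,0],[0,0,0],[0,0,0],[0,0,0]]' --jaw '[-1,-1,-1,-1,-1]'

```text
clock: 12.47
eef_pos: [527.2, 23.9, 110.0]
tcp_rot: [0.0, 0.043, 0.999, -0.0]
wrist_force: [0.4, -0.3, -0.1]
finger_gap: 0.002
```

Request:
send_rows --delta_pos '[[0,0,-0.7],[0,0,-0.7],[0,0,-0.7],[0,0,-0.7],[0,0,-0.7]]' --rot '[[0,0,0],[0,0,0],[0,0,0],[0,0,0],[0,0,0]]' --jaw '[-1,-1,-1,-1,-1]'

```text
clock: 12.88
eef_pos: [526.7, 24.0, 109.2]
tcp_rot: [0.0, 0.043, 0.999, 0.0]
wrist_force: [0.2, -0.2, 0.1]
finger_gap: 0.006
```

Request:
send_rows --delta_pos '[[0,0,-0.7],[0,0,-0.7],[0,0,-0.7],[0,0,-0.7],[0,0,-0.7]]' --rot '[[0,0,0],[0,0,0],[0,0,0],[0,0,0],[0,0,0]]' --jaw '[-1,-1,-1,-1,-1]'

```text
clock: 13.3
eef_pos: [526.8, 24.0, 108.6]
tcp_rot: [0.0, 0.043, 0.999, -0.0]
wrist_force: [0.5, 0.1, 0.4]
finger_gap: 0.009
```

Request:
send_rows --delta_pos '[[0,0,-0.7],[0,0,-0.7],[0,0,-0.7],[0,0,-0.7],[0,0,-0.7]]' --rot '[[0,0,0],[0,0,0],[0,0,0],[0,0,0],[0,0,0]]' --jaw '[-1,-1,-1,-1,-1]'

```text
clock: 13.72
eef_pos: [526.8, 24.0, 107.9]
tcp_rot: [0.0, 0.043, 0.999, -0.0]
wrist_force: [-0.6, -0.1, 2.5]
finger_gap: 0.006
```

Request:
send_rows --delta_pos '[[0,0,-0.7],[0,0,-0.7],[0,0,-0.7],[0,0,-0.7],[0,0,-0.7]]' --rot '[[0,0,0],[0,0,0],[0,0,0],[0,0,0],[0,0,0]]' --jaw '[-1,-1,-1,-1,-1]'

```text
clock: 14.13
eef_pos: [526.8, 24.0, 107.2]
tcp_rot: [0.0, 0.043, 0.999, -0.0]
wrist_force: [-1.6, 0.3, 4.3]
finger_gap: 0.007
```

Request:
send_rows --delta_pos '[[0,0,-1],[0,0,-1],[0,0,-1],[0,0,-1],[0,0,-1]]' --rot '[[0,0,0],[0,0,0],[0,0,0],[0,0,0],[0,0,0]]' --jaw '[-1,-1,-1,-1,-1]'

```text
clock: 14.55
eef_pos: [526.8, 24.0, 106.3]
tcp_rot: [0.0, 0.043, 0.999, -0.0]
wrist_force: [-1.3, 0.7, 5.0]
finger_gap: 0.003
```

Request:
send_rows --delta_pos '[[0,0,-1],[0,0,-1],[0,0,-1],[0,0,-1],[0,0,-1]]' --rot '[[0,0,0],[0,0,0],[0,0,0],[0,0,0],[0,0,0]]' --jaw '[-1,-1,-1,-1,-1]'

```text
clock: 14.97
eef_pos: [526.9, 24.0, 105.5]
tcp_rot: [0.0, 0.043, 0.999, -0.0]
wrist_force: [-2.2, -0.5, 6.5]
finger_gap: 0.007
```

C rocks (dips >3 mm at 3–6 N). Now to its middle.

Request:
send_rows --delta_pos '[[0,0,9],[-15,1,9],[-30,2.5,9],[-30,2.5,7],[-30,2.5,6]]' --rot '[[0,0,0],[0,0,0],[0,0,0],[0,0,0],[0,0,0]]' --jaw '[-1,-1,-1,-1,-1]'

```text
clock: 15.38
eef_pos: [496.4, 26.6, 110.8]
tcp_rot: [-0.0, 0.043, 0.999, 0.0]
wrist_force: [0.8, 0.5, -0.0]
finger_gap: 0.006
```

Request:
send_rows --delta_pos '[[0,0,-0.5],[0,0,-1],[0,0,-1.5],[0,0,-2],[0,0,-2]]' --rot '[[0,0,0],[0,0,0],[0,0,0],[0,0,0],[0,0,0]]' --jaw '[-1,-1,-1,-1,-1]'

```text
clock: 15.8
eef_pos: [496.9, 26.4, 108.9]
tcp_rot: [-0.0, 0.043, 0.999, 0.0]
wrist_force: [0.4, 0.1, -0.2]
finger_gap: 0.004
```

Request:
send_rows --delta_pos '[[0,0,-0.7],[0,0,-0.7],[0,0,-0.7],[0,0,-0.7],[0,0,-0.7]]' --rot '[[0,0,0],[0,0,0],[0,0,0],[0,0,0],[0,0,0]]' --jaw '[-1,-1,-1,-1,-1]'

```text
clock: 16.22
eef_pos: [496.7, 26.5, 108.4]
tcp_rot: [0.0, 0.043, 0.999, -0.0]
wrist_force: [0.8, 0.6, 0.0]
finger_gap: 0.002
```

Request:
send_rows --delta_pos '[[0,0,-0.7],[0,0,-0.7],[0,0,-0.7],[0,0,-0.7],[0,0,-0.7]]' --rot '[[0,0,0],[0,0,0],[0,0,0],[0,0,0],[0,0,0]]' --jaw '[-1,-1,-1,-1,-1]'

```text
clock: 16.63
eef_pos: [496.7, 26.5, 107.7]
tcp_rot: [-0.0, 0.043, 0.999, 0.0]
wrist_force: [-0.2, 0.9, -0.2]
finger_gap: 0.006
```

Request:
send_rows --delta_pos '[[0,0,-0.7],[0,0,-0.7],[0,0,-0.7],[0,0,-0.7],[0,0,-0.7]]' --rot '[[0,0,0],[0,0,0],[0,0,0],[0,0,0],[0,0,0]]' --jaw '[-1,-1,-1,-1,-1]'

```text
clock: 17.05
eef_pos: [496.9, 26.5, 107.2]
tcp_rot: [0.0, 0.043, 0.999, -0.0]
wrist_force: [-0.9, 0.6, 3.8]
finger_gap: 0.004
```

Request:
send_rows --delta_pos '[[0,0,-0.5],[0,0,-0.5],[0,0,-0.5],[0,0,-0.5],[0,0,-0.5]]' --rot '[[0,0,0],[0,0,0],[0,0,0],[0,0,0],[0,0,0]]' --jaw '[-1,-1,-1,-1,-1]'

```text
clock: 17.47
eef_pos: [496.9, 26.5, 106.9]
tcp_rot: [0.0, 0.043, 0.999, -0.0]
wrist_force: [-1.0, 0.5, 5.2]
finger_gap: 0.003
```

Request:
send_rows --delta_pos '[[0,0,-0.4],[0,0,-0.8],[0,0,-1.0],[0,0,-1.0],[0,0,-1.0]]' --rot '[[0,0,0],[0,0,0],[0,0,0],[0,0,0],[0,0,0]]' --jaw '[-1,-1,-1,-1,-1]'

```text
clock: 17.88
eef_pos: [496.9, 26.5, 106.0]
tcp_rot: [0.0, 0.043, 0.999, -0.0]
wrist_force: [-2.3, 0.5, 5.8]
finger_gap: 0.006
```

Request:
send_rows --delta_pos '[[0,0,-0.4],[0,0,-0.8],[0,0,-1.0],[0,0,-1.0],[0,0,-1.0]]' --rot '[[0,0,0],[0,0,0],[0,0,0],[0,0,0],[0,0,0]]' --jaw '[-1,-1,-1,-1,-1]'

```text
clock: 18.3
eef_pos: [496.9, 26.5, 105.0]
tcp_rot: [0.0, 0.043, 0.999, -0.0]
wrist_force: [-1.4, 1.1, 5.6]
finger_gap: 0.005
```

Request:
send_rows --delta_pos '[[0,0,-0.4],[0,0,-0.8],[0,0,-1.0],[0,0,-1.0],[0,0,-1.0]]' --rot '[[0,0,0],[0,0,0],[0,0,0],[0,0,0],[0,0,0]]' --jaw '[-1,-1,-1,-1,-1]'

```text
clock: 18.72
eef_pos: [496.9, 26.5, 104.0]
tcp_rot: [0.0, 0.043, 0.999, -0.0]
wrist_force: [-1.8, -0.3, 6.2]
finger_gap: 0.006
```

Request:
send_rows --delta_pos '[[0,0,-0.4],[0,0,-0.8],[0,0,-1.0],[0,0,-1.0],[0,0,-1.0]]' --rot '[[0,0,0],[0,0,0],[0,0,0],[0,0,0],[0,0,0]]' --jaw '[-1,-1,-1,-1,-1]'

```text
clock: 19.13
eef_pos: [497.0, 26.4, 103.9]
tcp_rot: [-0.0, 0.043, 0.999, -0.0]
wrist_force: [-5.1, 0.8, 12.8]
finger_gap: 0.003
```

Request:
send_rows --delta_pos '[[0,0,-0.4],[0,0,-0.8],[0,0,-1.0],[0,0,-1.0],[0,0,-1.0]]' --rot '[[0,0,0],[0,0,0],[0,0,0],[0,0,0],[0,0,0]]' --jaw '[-1,-1,-1,-1,-1]'

```text
clock: 19.55
eef_pos: [497.0, 26.5, 103.9]
tcp_rot: [-0.0, 0.043, 0.999, -0.0]
wrist_force: [-9.6, 1.3, 20.7]
finger_gap: 0.005
```

Request:
send_rows --delta_pos '[[0,0,0.5],[0,0,0.8],[0,0,0.8],[0,0,0.8],[0,0,0.8]]' --rot '[[0,0,0],[0,0,0],[0,0,0],[0,0,0],[0,0,0]]' --jaw '[-1,-1,-1,-1,-1]'

```text
clock: 19.97
eef_pos: [497.0, 26.5, 103.9]
tcp_rot: [-0.0, 0.043, 0.999, -0.0]
wrist_force: [-5.5, 0.5, 13.6]
finger_gap: 0.003
```

```bash
python3 - <<'E'
from bench import telemetry, eyes, bot
import cv2, numpy as np
c0=np.array([[610.2,121,89.5],[506.9,130,86.4],[497,26.3,89.8],[600,18.3,86.6]])
yaw=-0.085;ex=np.array([np.cos(yaw),np.sin(yaw)]);ey=np.array([-ex[1],ex[0]])
def cloud(n,d,I):
    K=np.array(I["camera_matrix"]);D=np.array(I["dist_coeffs"]);R=np.array(I["R"]);t=np.array(I["t"])
    v,u=np.nonzero(d>0)
    q=cv2.undistortPoints(np.c_[u,v].astype(float)[:,None],K,D)[:,0]
    return (np.c_[q,np.ones(len(q))]*d[v,u][:,None]-t)@R
for n in ["top","side","wrist"]:
    p,d=eyes.camera(n); I=eyes.camera_info(n); cv2.imwrite(f"pics/{n}9.png",p[:,:,::-1])
    sets=[("now",d)]
    if n=="top": sets.append(("start",np.load("topd.npy")))
    for lab,dd in sets:
        X=cloud(n,dd,I)
        for c in c0:
            a=(X[:,:2]-c[:2])@ex;b=(X[:,:2]-c[:2])@ey
            k=(abs(a)<38)&(abs(b)<38)&(abs(X[:,2]-c[2]+3)<10)
            if k.sum()<60: print(n,lab,c,"few",k.sum());continue
            A=np.c_[a[k],b[k],np.ones(k.sum())]
            s=np.linalg.lstsq(A,X[k,2],rcond=None)[0]
            print(n,lab,c,k.sum(),"med",np.median(X[k,2]).round(2),"fit",s.round(3))
print(telemetry.observe())
E
```

```text
top now [610.2 121.   89.5] 1345 med 89.55 fit [-1.0000e-03  4.0000e-03  8.9544e+01]
top now [506.9 130.   86.4] 671 med 86.66 fit [ 4.000e-03 -9.000e-03  8.671e+01]
top now [497.   26.3  89.8] few 0
top now [600.   18.3  86.6] 1346 med 86.78 fit [-4.0000e-03  1.0000e-03  8.6732e+01]
top start [610.2 121.   89.5] 1346 med 89.6 fit [-2.0000e-03  2.0000e-03  8.9571e+01]
top start [506.9 130.   86.4] 1368 med 86.53 fit [2.0000e-03 4.0000e-03 8.6447e+01]
top start [497.   26.3  89.8] 1384 med 89.87 fit [0.0000e+00 2.0000e-03 8.9891e+01]
top start [600.   18.3  86.6] 1344 med 86.81 fit [2.0000e-03 2.0000e-03 8.6849e+01]
side now [610.2 121.   89.5] 1137 med 90.13 fit [ 0.0000e+00 -2.0000e-03  9.0118e+01]
side now [506.9 130.   86.4] 1182 med 86.91 fit [ 1.0000e-03 -2.0000e-03  8.6889e+01]
side now [497.   26.3  89.8] 810 med 85.7 fit [-0.0000e+00  4.0000e-03  8.5897e+01]
side now [600.   18.3  86.6] 887 med 87.44 fit [ 2.0000e-03 -4.0000e-03  8.7453e+01]
wrist now [610.2 121.   89.5] 2520 med 90.07 fit [ 1.5000e-02 -4.0000e-03  9.0532e+01]
wrist now [506.9 130.   86.4] 15828 med 86.89 fit
[... 218 characters left out ...]
ck': 20.1167, 'joints': array([-1.89994956e-01,  1.03878765e-01,  1.93014727e+00, -2.69479141e-04,
        1.10757292e+00, -1.67466286e+00]), 'qd': array([ 6.56270061e-04,  6.60035769e-04, -1.16655269e-03, -6.41323504e-04,
       -5.87599813e-04,  6.12218492e-05]), 'effort': array([-5.02005033e-01, -2.69543195e+01, -2.56867933e+01,  1.06629347e-01,
       -1.86720505e+00, -2.95072459e-03]), 'eef_pos': array([496.96510697,  26.44905561, 103.90579798]), 'tcp_rot': array([-2.07625767e-05,  4.29907518e-02,  9.99075463e-01, -1.18780247e-04]), 'wrist_force': array([-6.18114457,  1.17602067, 14.84552156]), 'moment': array([ 0.09763511,  1.09431875, -0.05900495]), 'finger_gap': 0.004903312525210712}
```

View pics/side9.png

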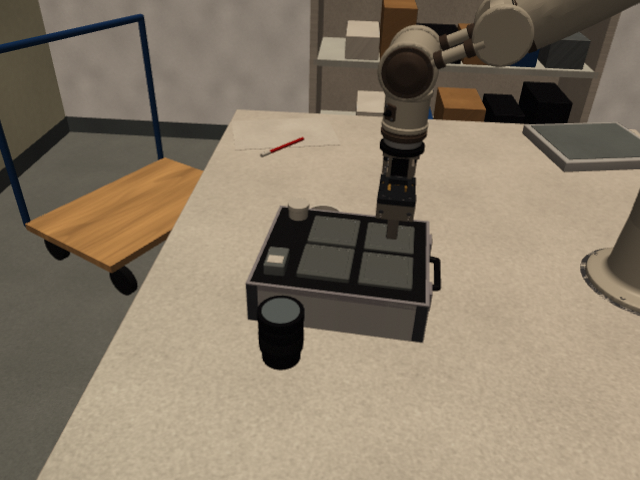

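The picture shows the closed fingers on the middle of the near -y cover, at about (391,237). The pot, battery, lens and tape are where they were.

```bash
python3 - <<'E'
from bench import bot
print(bot.close_job())
E
```

```text
the job is handed in; nothing more can be done
None
```

The loose cover was the near one on the -y side, centred at about (497, 26) mm. It is now pressed home, and I handed the job in with the fingers still holding it down at about 14 N.

- **Finding it:** I pressed each cover with the closed fingertips, 30 mm off its centre. The other three were rigid, moving about 0.2 mm or less at 10–12 N. This one dipped about 3 mm at 2–6 N.
- **Seating it:** Pressed at its middle, it resisted with about 6 N and then stopped hard. The push peaked at about 21 N before I eased it back.
- **Last checks:** The wrist stopped 5.0 mm below where first contact was expected from the starting depth picture. The side camera's depth gave a drop of about 4–4.6 mm, and the tilt was under 0.01 rad. The side picture showed the bystanders in place, and the other three covers' heights were unchanged in the top camera.
- **What disagreed:**
  - First contact at the middle came about 1.5 mm lower than the starting height. The edge test had probably left the cover slightly down, so I judged the drop by total travel from the start.
  - The top camera could not see this cover at the end because the arm was in the way.

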